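Heft the sugar tins, rack the light ones, hold up the fullest

TASK

One of the three identical sugar tins is the full one: lift them to feel which is heaviest. Stand the two lighter tins fully down in pockets of the wooden rack, clasps in the notches at the rack's front, and finish holding the heaviest tin upright in the gripper, lifted at least 15 cm clear of the worktop, still in hand when you stop. Do not knock any tin over, and leave the other things on the worktop where they are.

Things in the scene. Friction and masses are not known exactly. Their poses are not given: they have to be found in the camera images.
- rack: fixed dark wooden rack, 81 mm deep (x), 261 mm wide (y), 54 mm tall; origin at the centre of its underside, z up, -x its front, towards the robot. Three square pockets along y, 90 mm apart; each front wall is notched for a tin's clasp, the other walls are full height, so a tin goes fully down only clasp to the front. Use any pocket
- pocket_1 (a point): floor centre of the rack's left pocket (+y end): the centre of a seated tin's underside rests here. Pocket 57 x 57 mm inside (2.5 mm play each side), floor 8 mm above the worktop, rounded rim 54 mm; front wall has a notch 26 mm wide from the rim down to 34 mm above the worktop
- pocket_2 (a point): floor centre of the rack's middle pocket: the centre of a seated tin's underside rests here. Pocket 57 x 57 mm inside (2.5 mm play each side), floor 8 mm above the worktop, rounded rim 54 mm; front wall has a notch 26 mm wide from the rim down to 34 mm above the worktop
- pocket_3 (a point): floor centre of the rack's right pocket (-y end): the centre of a seated tin's underside rests here. Pocket 57 x 57 mm inside (2.5 mm play each side), floor 8 mm above the worktop, rounded rim 54 mm; front wall has a notch 26 mm wide from the rim down to 34 mm above the worktop
- tin_a: one of three outwardly identical closed tins of plain steel, 52 x 52 mm, 96 mm tall, upright; origin at the centre of its underside, z up, -x its front: there a brass clasp, 16 mm wide, stands out 7 mm from 30 to 80 mm up; hinge at the back. Grip the plain sides (+y, -y). 0.12 to 0.52 kg; the fullest is at least 0.15 kg heavier than the others, its place changes
- tin_b: one of three outwardly identical closed tins of plain steel, 52 x 52 mm, 96 mm tall, upright; origin at the centre of its underside, z up, -x its front: there a brass clasp, 16 mm wide, stands out 7 mm from 30 to 80 mm up; hinge at the back. Grip the plain sides (+y, -y). 0.12 to 0.52 kg; the fullest is at least 0.15 kg heavier than the others, its place changes
- tin_c: one of three outwardly identical closed tins of plain steel, 52 x 52 mm, 96 mm tall, upright; origin at the centre of its underside, z up, -x its front: there a brass clasp, 16 mm wide, stands out 7 mm from 30 to 80 mm up; hinge at the back. Grip the plain sides (+y, -y). 0.12 to 0.52 kg; the fullest is at least 0.15 kg heavier than the others, its place changes
- tin_a_clasp (a point): middle of the clasp of tin_a, 33 mm in front of the tin's axis and 55 mm above its underside
- tin_b_clasp (a point): middle of the clasp of tin_b, 33 mm in front of the tin's axis and 55 mm above its underside
- tin_c_clasp (a point): middle of the clasp of tin_c, 33 mm in front of the tin's axis and 55 mm above its underside
- mug_1: small white mug on a cork coaster, 59 x 83 x 55 mm, bystander; origin at its underside
- coffee_scoop: metal coffee scoop lying down, 44 x 148 x 26 mm, bystander
- tamper: coffee tamper with wooden handle, 53 mm across, 92 mm tall, bystander; origin at its underside
- ramekin: small round dish, 69 mm across, 32 mm tall, bystander; origin at its underside
- teaspoon_1: metal teaspoon lying down, 130 x 26 x 11 mm, bystander
- coffee_pod_0: coffee pod, 51 mm across, 45 mm tall, bystander; origin at its underside
Not all that is in view belongs to the job. What is shaped like the tin_a but blue or pink is not meant.

How it is judged (in metres and radians):
At the end, for the whole second after the job is handed in: One tin held still in the fingers, upright to 17 deg, underside over 13 cm up, clear of rack and tins; the others released, at rest in rack pockets, centred to 6 mm, down to 5 mm, upright to 4.5 deg, clasps front, each resting with under 3.2 N, as only the lighter two do (the heaviest: over 4 N) (((height (world z) of tin_a above 0.13 m and angle between tin_a's own z axis and vertical below 0.3 rad and linear speed of tin_a below 0.05 m/s and contact force between the fingers and tin_a above 1 N and contact force between tin_a and rack below 0.05 N and contact force between tin_a and tin_b below 0.05 N and contact force between tin_a and tin_c below 0.05 N and (horizontal distance between tin_b and pocket_1 below 0.006 m or horizontal distance between tin_b and pocket_2 below 0.006 m or horizontal distance between tin_b and pocket_3 below 0.006 m) and z of tin_b in the frame of rack between 0.002 and 0.013 m and x of each of tin_b_clasp, tin_c_clasp in the frame of rack below -0.025 m and angle between each of tin_b, tin_c's own z axis and vertical below 0.08 rad and linear speed of each of tin_b, tin_c below 0.03 m/s and contact force between the fingers and tin_b below 0.2 N and contact force between each of tin_b, tin_c and rack below 3.2 N and (horizontal distance between tin_c and pocket_1 below 0.006 m or horizontal distance between tin_c and pocket_2 below 0.006 m or horizontal distance between tin_c and pocket_3 below 0.006 m) and z of tin_c in the frame of rack between 0.002 and 0.013 m and contact force between the fingers and tin_c below 0.2 N) or (height (world z) of tin_b above 0.13 m and angle between tin_b's own z axis and vertical below 0.3 rad and linear speed of tin_b below 0.05 m/s and contact force between the fingers and tin_b above 1 N and contact force between tin_b and rack below 0.05 N and contact force between tin_b and tin_a below 0.05 N and contact force between tin_b and tin_c below 0.05 N and (horizontal distance between tin_a and pocket_1 below 0.006 m or horizontal distance between tin_a and pocket_2 below 0.006 m or horizontal distance between tin_a and pocket_3 below 0.006 m) and z of tin_a in the frame of rack between 0.002 and 0.013 m and x of each of tin_a_clasp, tin_c_clasp in the frame of rack below -0.025 m and angle between each of tin_a, tin_c's own z axis and vertical below 0.08 rad and linear speed of each of tin_a, tin_c below 0.03 m/s and contact force between the fingers and tin_a below 0.2 N and contact force between each of tin_a, tin_c and rack below 3.2 N and (horizontal distance between tin_c and pocket_1 below 0.006 m or horizontal distance between tin_c and pocket_2 below 0.006 m or horizontal distance between tin_c and pocket_3 below 0.006 m) and z of tin_c in the frame of rack between 0.002 and 0.013 m and contact force between the fingers and tin_c below 0.2 N) or (height (world z) of tin_c above 0.13 m and angle between tin_c's own z axis and vertical below 0.3 rad and linear speed of tin_c below 0.05 m/s and contact force between the fingers and tin_c above 1 N and contact force between tin_c and rack below 0.05 N and contact force between tin_c and tin_a below 0.05 N and contact force between tin_c and tin_b below 0.05 N and (horizontal distance between tin_a and pocket_1 below 0.006 m or horizontal distance between tin_a and pocket_2 below 0.006 m or horizontal distance between tin_a and pocket_3 below 0.006 m) and z of tin_a in the frame of rack between 0.002 and 0.013 m and x of each of tin_a_clasp, tin_b_clasp in the frame of rack below -0.025 m and angle between each of tin_a, tin_b's own z axis and vertical below 0.08 rad and linear speed of each of tin_a, tin_b below 0.03 m/s and contact force between the fingers and tin_a below 0.2 N and contact force between each of tin_a, tin_b and rack below 3.2 N and (horizontal distance between tin_b and pocket_1 below 0.006 m or horizontal distance between tin_b and pocket_2 below 0.006 m or horizontal distance between tin_b and pocket_3 below 0.006 m) and z of tin_b in the frame of rack between 0.002 and 0.013 m and contact force between the fingers and tin_b below 0.2 N))); the arm keeps its last pose, push and grip.
It fails at once if a tin is knocked over or tipped past 45 degrees (angle between any of tin_a, tin_b, tin_c's own z axis and vertical above 0.785 rad).
It fails at once if another thing on the worktop is shoved more than 3 cm or knocked over (distance of any of mug_1, coffee_scoop, tamper, ramekin, teaspoon_1, coffee_pod_0 from where it was at the start of the episode above 0.03 m or angle between any of mug_1, tamper, ramekin, coffee_pod_0's own z axis and vertical above 0.6 rad).
It also fails if it takes over 72 s, if anything falls off the work surface, if the arm or the gripper's body presses on something with over 40 N, if the wrist force passes 120 N, or if a joint passes its speed limit or range.

ROBOT

A 6-joint arm with a two-finger parallel gripper is mounted at the origin on a cart in front of the work surface, level with it; the furniture and walls round the work are solid. World frame = base frame: x ahead of the robot, y to its left, z up, the work surface at z = 0. Lengths are in mm, angles in rad, forces in N, time in s.
With the tool pointing down it reaches from about 350 to 975 mm from the base axis. Payload 7.1 kg.
Tool frame: the origin (TCP) lies at the very end of the fingers, on their centre line; the grasp point (between the pads) lies 19 mm behind it (ctrl.grasp_offset is the distance from the TCP to the grasp point, in mm); z points along the fingers, y is the line along which they close (so a half turn about z gives the same grasp; the last joint's range is limited). The gripper opens to 88 mm and grips with 3 to 60 N. Pads are 20 mm wide; open, the fingers measure 115 mm over their backs; the gripper's body (75 mm by 178 mm) begins 61 mm behind the grasp point.
Start: joints at [-1.246, 0.423, 1.63, -0, 1.089, -0.019], TCP at [210.684, -588.402, 222.675] pointing down, gripper open.
Joint ranges: [-3, 3], [-0.9, 2.11], [0.09, 2.58], [-1.31, 4.45], [0.11, 2.69], [-2.54, 2.54]. Speed limits (rad/s): [2.39, 2.39, 3.01, 3.14, 3.14, 3.14].

INTERFACE

Orientations are given as a rotation vector (axis times angle).
In Python, from workcell import ctrl, viewer, ticket, models gives the robot as it stands.
- The arm moves only by the tool play_rows, never from a script. Its arguments are lists of equal length, an entry for each row: "dp": the shift along the world's x, y, z in mm, a list of three; "yaw": the turn about the world's z in degrees. In form: {"dp": [[tx, ty, tz], ...], "yaw": [yaw, ...]}. A call has 1 to 8 rows; each row shifts and turns the commanded pose from where the row before left it; what a row does not reach is not made up. A row lasts 1/12 s, in which the tool goes at most 41.7 mm and 7.16 degrees, less where a joint would pass 70% of its speed; a pose out of reach is approached as far as the arm can. A call is refused whole if a number of a shift passes 41.7 or a number of a turn 7.16, either way. A call with a gripper value outside its range is refused whole. "gripper" is the closure, from 0 (fully open) to 1 (shut), set as the call begins (left out, the last holds). The fingers move at their own pace and stop on an object; the grip force is fixed at half the most. Time passes only in rows, so rows that do not move let the fingers close. It gives the time, the measured TCP pose, the force, the opening and the grip force at its end, in the units of the state.
- ctrl.get_obs(): the state, without advancing time (a new reading comes with each control period).
- viewer.get_image(name): name is "side" or "top"; returns a dict with "pixels" (384x512x3 uint8, red, green, blue), "range_z" (384x512 float32, mm along the optical axis (not along the pixel's ray), 0 where there is no reading), "fx", "fy", "cx", "cy" (pixels), "T" (4x4, takes a point from camera to world coordinates). Camera axes: x right, y up, looking along -z (the intrinsics and any distortion apply to the point x, -y, -z); pixel columns grow to the right and rows downward; lengths in mm; the calibration is good to about 2 mm. A picture is of the moment at which its call begins.
- ticket.close_job(): hands the job in; it is judged then, once.
Trained networks look in a picture, given as the dict that the camera call returned (one of the last four; its "shot" number tells which), for a name from the list of things; names that differ only in an ending like _2 or _b are one class to them, and where a whole thing is asked for, a point or a joint stands for the part that bears it (a point fixed in the world has none). Each returns a list of dicts, best first, with "conf" (0 to 1); they miss things now and then, are a little off and sometimes report something else, mostly with a low value. They report only what shows in the picture. A call takes as long as a camera call. They do not tell look-alikes from the thing itself.
- models.look_for(picture, name): "bbox" ([centre column, centre row, width, height] in pixels, round what is visible of it).
- models.landmark_of(picture, name): "location" ([column, row] in pixels: a listed point, or the origin of a listed thing).
The state is a dict: "t": time; "qpos": joint angles; "qvel": joint speeds; "joint_torque": joint torques, N m; "ee_pos": TCP position; "orientation": TCP orientation; "ft_force": force on the tool from outside, world axes, zero at the start; "moment": the same for the moment, N m; "width": finger opening in mm; "grasp_force": force on a finger pad.
Only numpy, scipy, OpenCV 4.12 (cv2) and the standard library are available. Lean on these libraries where they do the work, as an engineer would, in place of code of your own. Each camera call takes 0.05 s, during which the arm holds its last target. There are 200 camera calls.

## Working session

There is one attempt and no reset: what is moved stays moved. The work goes in short steps, Python scripts to look and compute and a tool call to move; the robot and the scene stay as the last step left them, time stands still between calls to the robot, and variables do not carry over. Pictures are saved under pics/ and viewed, at most 10 in all, crops included, and the job is handed in when it is done.

Besides the shell and the picture viewer there is one more tool, called after "Emit:" as a command line: name --pt "numbers of a row" for each row, then --argument value for the rest. play_rows: Moves the arm, as the interface text tells. Its arguments: {"type":"object","properties":{"dp":{"type":"array"},"yaw":{"type":"array"},"gripper":{"type":"number"}},"required":["dp","yaw"]}

```bash
mkdir -p pics
cat > h.py <<'E'
import numpy as np, cv2
from workcell import ctrl, viewer, ticket, models
def w(im,u,v,z=None):
    # pixel -> world, by depth or by plane z
    T=im["T"]; d=np.array([(u-im["cx"])/im["fx"],-(v-im["cy"])/im["fy"],-1.0])
    if z is None:
        r=im["range_z"][int(round(v)),int(round(u))]; return T[:3,:3]@(d*r)+T[:3,3]
    D=T[:3,:3]@d; s=(z-T[2,3])/D[2]; return T[:3,3]+s*D
def save(im,name,crop=None,scale=1):
    p=im["pixels"][:,:,::-1]
    if crop: a,b,c,d=crop; p=p[b:d,a:c]
    cv2.imwrite("pics/"+name,cv2.resize(p,None,fx=scale,fy=scale,interpolation=cv2.INTER_CUBIC))
E
python3 - <<'E'
from h import *
for n in("top","side"):
    im=viewer.get_image(n); save(im,n+"0.png",None,1.5); print(n,[k for k in im], im["T"].round(2).tolist())
    for c in("tin_a","tin_a_clasp","rack","pocket_1","pocket_2","pocket_3"):
        for r in models.landmark_of(im,c):
            u,v=r["location"]; print(c,round(r["conf"],2),[round(u),round(v)],w(im,u,v).round(0),w(im,u,v,{"rack":0,"tin_a":0,"tin_a_clasp":55}.get(c,8)).round(0))
print(ctrl.get_obs())
E
```

```text
top ['pixels', 'range_z', 'fx', 'fy', 'cx', 'cy', 'T', 'shot'] [[0.03, 0.99, -0.14, 398.45], [-1.0, 0.03, 0.02, -63.4], [0.03, 0.14, 0.99, 1334.98], [0.0, 0.0, 0.0, 1.0]]
tin_a 0.82 [324, 242] [ 450. -259.   94.] [ 454. -273.    0.]
tin_a 0.75 [262, 242] [444. -97.  96.] [448. -99.   0.]
tin_a 0.73 [372, 254] [ 421. -391.   72.] [ 422. -410.    0.]
tin_a 0.62 [295, 174] [ 630. -179.   94.] [ 647. -188.    0.]
tin_a 0.56 [402, 219] [ 516. -467.   94.] [ 525. -498.    0.]
tin_a 0.43 [322, 134] [ 768. -265.    2.] [ 768. -265.    0.]
tin_a_clasp 0.84 [377, 261] [ 403. -398.   95.] [ 403. -409.   55.]
tin_a_clasp 0.75 [409, 207] [ 559. -519.    0.] [ 553. -501.   55.]
tin_a_clasp 0.58 [285, 177] [ 629. -155.   45.] [ 628. -154.   55.]
tin_a_clasp 0.39 [107, 221] [495. 340.   8.] [491. 325.  55.]
rack 0.82 [142, 217] [507. 241.   9.] [508. 243.   0.]
pocket_1 0.87 [142, 217] [509. 243.   9.] [509. 243.   8.]
pocket_1 0.87 [171, 209] [534. 162.   7.] [534. 162.   8.]
pocket_1 0.8 [107, 220] [497. 340.   6.] [497. 340.   8.]
pocket_2 0.87 [142, 217] [509. 243.   9.] [509. 243.   8.]
pocket_
[... 1480 characters left out ...]
]
{'t': 0.7, 'qpos': array([-1.24598015e+00,  4.23068819e-01,  1.62987766e+00, -4.68077673e-06,
        1.08860107e+00, -1.90121519e-02]), 'qvel': array([-2.56422971e-04,  8.31685667e-04, -1.35828679e-04,  4.18816799e-05,
        1.42045159e-03,  4.33946937e-04]), 'joint_torque': array([-5.07417171e-04, -5.44429243e+01, -2.73991621e+01,  6.46265410e-02,
        1.68312859e-02, -3.09101054e-06]), 'ee_pos': array([ 210.69939931, -588.41346725,  222.70334184]), 'orientation': array([3.09523767e+00, 5.37423514e-01, 4.35443396e-06]), 'ft_force': array([ 0.50153582,  0.04964547, -0.22265005]), 'moment': array([-0.00487545, -0.04229164, -0.00717821]), 'grasp_force': 0.0, 'width': 87.63976438192655}
```

View pics/top0.png

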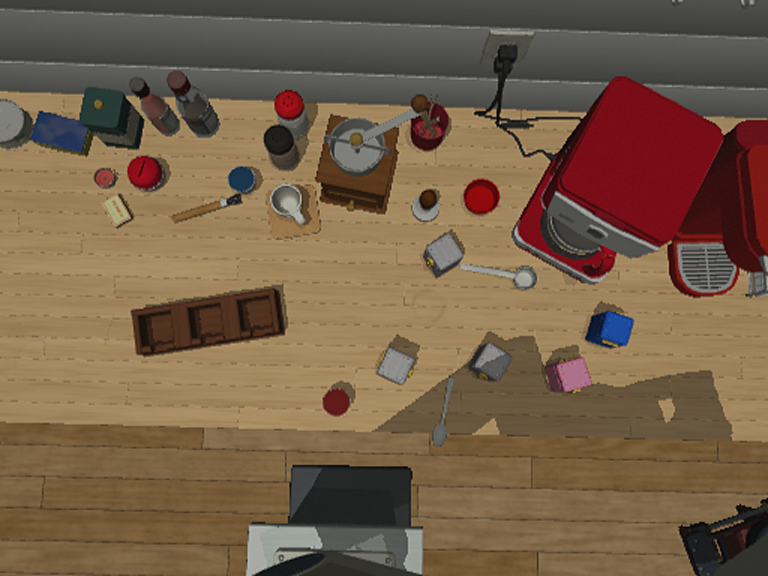

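View pics/side0.png

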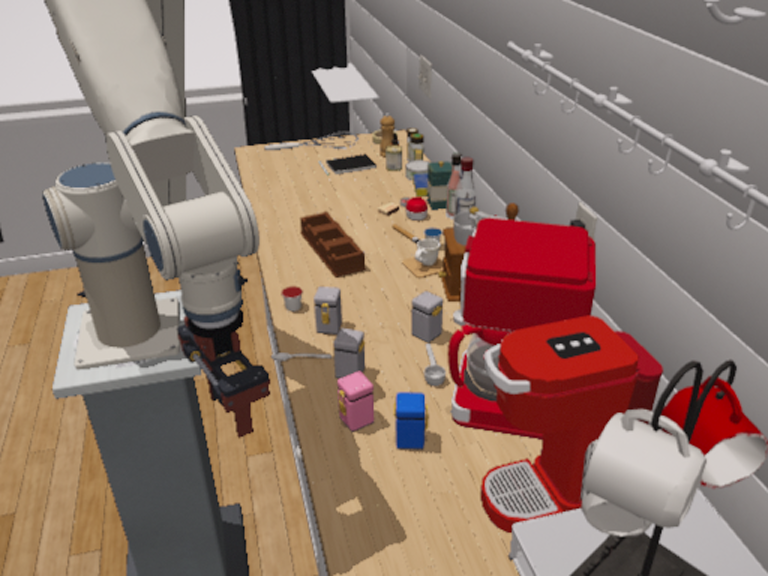

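The top view shows steel tins at (264,243), (327,241) and (295,170). The look-alikes are pink (379,250) and blue (407,219), so I rule those out. The rack runs from (90,220) to (190,205). I'll measure tin yaw from the depth data and check it against a crop.

```bash
cat >> h.py <<'E'
def cloud(im):
    h,wd=im["range_z"].shape; v,u=np.mgrid[:h,:wd]; r=im["range_z"]
    P=np.stack([(u-im["cx"])/im["fx"]*r,-(v-im["cy"])/im["fy"]*r,-r],-1)
    return P@im["T"][:3,:3].T+im["T"][:3,3]
def rect(P,c,rad,z0,z1):
    m=(np.hypot(P[...,0]-c[0],P[...,1]-c[1])<rad)&(P[...,2]>z0)&(P[...,2]<z1)
    q=P[m]; return q,cv2.minAreaRect(q[:,:2].astype(np.float32))
E
python3 - <<'E'
from h import *
im=viewer.get_image("top"); P=cloud(im)
for c in((448,-97),(450,-262),(632,-180)):
    q,r=rect(P,c,55,86,106); print(len(q),q.mean(0).round(1),r)
q,r=rect(P,(515,245),170,47,62); print(len(q),q.mean(0).round(1),r)
print(im["fx"])
a=[im["pixels"][j-32:j+32,i-32:i+32,::-1] for i,j in((264,243),(327,241),(295,170))]
a=cv2.resize(np.hstack(a),None,fx=4,fy=4,interpolation=cv2.INTER_CUBIC)
cv2.imwrite("pics/crop.png",a)
s=viewer.get_image("side"); cv2.imwrite("pics/crops.png",cv2.resize(s["pixels"][180:270,190:310,::-1],None,fx=6,fy=6,interpolation=cv2.INTER_CUBIC))
E
```

```text
388 [440.1 -99.3  95.5] ((439.57965087890625, -100.54718017578125), (55.48255157470703, 51.780860900878906), 64.90911102294922)
390 [ 451.6 -269.8   95.5] ((451.6931457519531, -270.33868408203125), (51.7745361328125, 54.96533966064453), 59.21909713745117)
368 [ 645.5 -182.    95.4] ((645.4905395507812, -180.94151306152344), (52.07441711425781, 56.15812683105469), 35.433006286621094)
1404 [516.4 247.8  52.9] ((513.9285888671875, 247.03878784179688), (82.38839721679688, 261.67901611328125), 10.572336196899414)
470.0283228541498
```

View pics/crop.png

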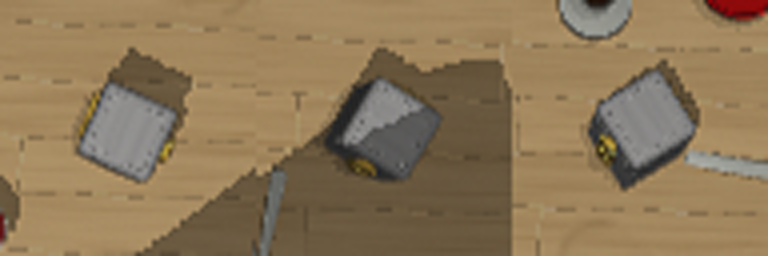

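View pics/crops.png

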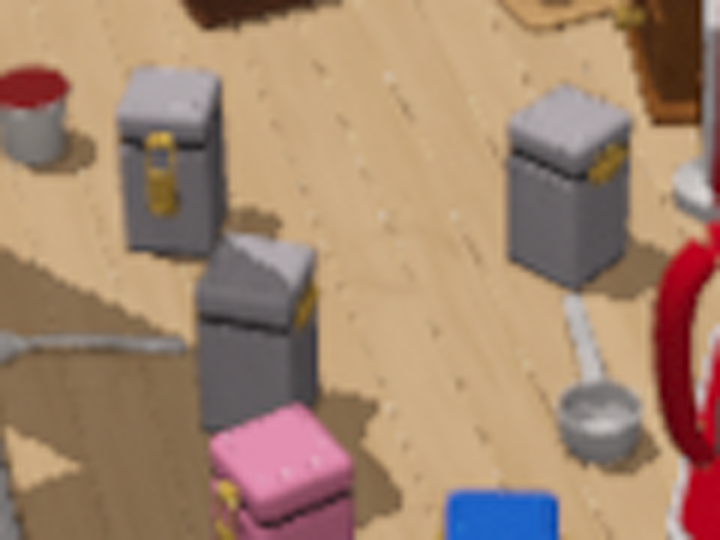

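The crops show three plain-steel tins. Tin 1's clasp is towards the lower right at (166,150), tin 2's towards the lower left at (365,168), and tin 3's towards the left at (605,150). Their hinges are on the opposite faces, which the side view confirms. That gives yaws of about 65°, -31° and -54.6°, with the rack at 10.6°. I'll refine once more, then move.

Run:
```python
from h import *
im=viewer.get_image("top"); P=cloud(im)
for c in((440,-100),(451,-270),(645,-181)):
    q,r=rect(P,c,55,93,99); print(len(q),q.mean(0).round(1),np.round(r[0],1),np.round(r[1],1),round(r[2],1))
q,r=rect(P,(515,245),170,52,58); print(len(q),q.mean(0).round(1),r)
# rack pocket floors
q,_=rect(P,(515,245),120,4,11)
R=np.deg2rad(10.57);l=(q[:,:2]-[514,247])@np.array([[np.cos(R),-np.sin(R)],[np.sin(R),np.cos(R)]])
for y in(90,0,-90):
    m=(abs(l[:,0])<30)&(abs(l[:,1]-y)<32)
    if m.any(): print(y,m.sum(),l[m].min(0),l[m].max(0))
for n in("tamper","coffee_scoop","coffee_pod_0","teaspoon_1","ramekin","mug_1"):
    for r in models.landmark_of(im,n)[:1]: print(n,round(r["conf"],2),w(im,*r["location"],0).round())
```

```text
279 [439.4 -99.1  95.9] [439.9 -99.4] [50.6 50.4] 66.9
298 [ 451.4 -270.5   96.1] [ 452.2 -270.6] [51.3 50.8] 59.8
269 [ 646.9 -182.8   95.9] [ 646.3 -182.7] [51.3 50.5] 34.2
846 [515.6 248.1  54.3] ((513.7930908203125, 246.50759887695312), (81.05073547363281, 260.2392883300781), 10.699729919433594)
90 248 [-26.08956364  72.5502029 ] [ 29.10731841 117.29602653]
0 254 [-25.37430544 -20.12823875] [28.39718681 29.23145048]
-90 266 [ -25.36869944 -113.10872336] [ 29.27837573 -61.05386186]
tamper 0.52 [ 746. -147.    0.]
coffee_scoop 0.53 [ 624. -283.    0.]
coffee_pod_0 0.78 [378.   2.   0.]
teaspoon_1 0.73 [ 365. -189.    0.]
ramekin 0.77 [ 775. -262.    0.]
mug_1 0.77 [736. 107.   0.]
```

Emit:
play_rows --pt "14.3 30.5 0" --pt "14.3 30.5 0" --pt "14.3 30.5 0" --pt "14.3 30.5 0" --pt "14.3 30.5 0" --pt "14.3 30.5 0" --pt "14.3 30.5 0" --pt "14.3 30.5 0" --yaw '[2.9,2.9,2.9,2.9,2.9,2.9,2.9,2.9]' --gripper 0

```text
t: 1.82
ee_pos: [325.5, -343.0, 222.9]
orientation: [2.922, 1.152, 0.0]
ft_force: [0.4, -0.6, -0.4]
width: 87.9
grasp_force: 0.0
```

Emit:
play_rows --pt "14.3 30.5 0" --pt "14.3 30.5 0" --pt "14.3 30.5 0" --pt "14.3 30.5 0" --pt "14.3 30.5 0" --pt "14.3 30.5 0" --pt "14.3 30.5 0" --pt "14.3 31.3 0" --yaw '[2.9,2.9,2.9,2.9,2.9,2.9,2.9,2.9]'

```text
t: 2.48
ee_pos: [440.1, -98.1, 223.0]
orientation: [2.631, 1.716, 0.001]
ft_force: [0.7, 0.1, 0.2]
width: 87.7
grasp_force: 0.0
```

Emit:
play_rows --pt "0 0 -30" --pt "0 0 -30" --pt "0 0 -20" --pt "0 0 0" --pt "0 0 0" --yaw '[0,0,0,0,0]'

```text
t: 2.9
ee_pos: [439.0, -99.4, 142.3]
orientation: [-2.632, -1.712, 0.002]
ft_force: [0.8, -0.1, 0.2]
width: 87.5
grasp_force: 0.0
```

Emit:
play_rows --pt "0 0 -30" --pt "0 0 -30" --pt "0 0 -20" --pt "0 0 -6.5" --pt "0 0 0" --pt "0 0 0" --yaw '[0,0,0,0,0,0]'

```text
t: 3.4
ee_pos: [440.5, -100.0, 57.4]
orientation: [2.633, 1.712, 0.002]
ft_force: [0.2, -0.2, 0.9]
width: 87.9
grasp_force: 0.0
```

Emit:
play_rows --pt "0 0 0" --pt "0 0 0" --pt "0 0 0" --pt "0 0 0" --pt "0 0 0" --pt "0 0 0" --pt "0 0 0" --pt "0 0 0" --yaw '[0,0,0,0,0,0,0,0]' --gripper 1

```text
t: 4.07
ee_pos: [440.4, -99.9, 56.6]
orientation: [2.632, 1.713, 0.002]
ft_force: [2.0, -1.3, 4.2]
width: 52.0
grasp_force: 29.9
```

Emit:
play_rows --pt "0 0 10" --pt "0 0 10" --pt "0 0 10" --pt "0 0 10" --pt "0 0 0" --pt "0 0 0" --pt "0 0 0" --pt "0 0 0" --yaw '[0,0,0,0,0,0,0,0]'

```text
t: 4.73
ee_pos: [439.1, -99.5, 95.9]
orientation: [-2.633, -1.713, 0.001]
ft_force: [-0.8, -0.7, -5.6]
width: 51.9
grasp_force: 29.9
```

Emit:
play_rows --pt "0 0 0" --pt "0 0 0" --pt "0 0 0" --pt "0 0 0" --yaw '[0,0,0,0]'

```text
t: 5.07
ee_pos: [439.4, -99.6, 96.0]
orientation: [-2.633, -1.713, 0.0]
ft_force: [1.1, 0.6, -3.9]
width: 52.0
grasp_force: 29.9
```

Emit:
play_rows --pt "0 0 0" --pt "0 0 0" --yaw '[0,0]'

```text
t: 5.23
ee_pos: [439.4, -99.6, 96.1]
orientation: [-2.633, -1.713, 0.0]
ft_force: [-0.5, 0.1, -5.3]
width: 52.0
grasp_force: 29.9
```

Run:
```python
from h import *
for i in range(4):
    s=viewer.get_image("side"); print(ctrl.get_obs()["ft_force"].round(2))
P=cloud(s); q,r=rect(P,(440,-100),55,120,150); print(q.mean(0) if len(q) else 0)
```

```text
[-0.48 -0.68 -4.38]
[ 0.01 -0.32 -4.15]
[ 0.78 -0.46 -4.95]
[-0.59  0.15 -4.39]
[ 436.52191197 -107.49467488  135.98948599]
```

Tin 1 reads about -4.6 N, so it looks like the heavy one. I'll set it back down and go to tin 2.

Emit:
play_rows --pt "0 0 -15" --pt "0 0 -13" --pt "0 0 -7" --pt "0 0 -3.5" --pt "0 0 0" --pt "0 0 0" --yaw '[0,0,0,0,0,0]'

```text
t: 5.93
ee_pos: [439.6, -99.6, 57.8]
orientation: [-2.633, -1.713, 0.0]
ft_force: [-0.9, -0.1, -5.1]
width: 51.9
grasp_force: 29.9
```

Emit:
play_rows --pt "0 0 0" --pt "0 0 0" --pt "0 0 0" --pt "0 0 0" --pt "0 0 0" --pt "0 0 0" --yaw '[0,0,0,0,0,0]' --gripper 0

```text
t: 6.43
ee_pos: [439.7, -99.6, 57.9]
orientation: [2.633, 1.713, 0.001]
ft_force: [-0.0, 0.3, -0.5]
width: 86.7
grasp_force: 0.0
```

Emit:
play_rows --pt "0 0 15" --pt "0 0 30" --pt "0 0 30" --pt "0 0 10" --pt "1.5 -21 0" --pt "1.5 -21 0" --pt "1.5 -21 0" --pt "1.5 -21 0" --yaw '[0,0,0,6.95,6.95,6.95,6.95,6.95]'

```text
t: 7.1
ee_pos: [445.5, -184.4, 143.0]
orientation: [1.993, 2.428, 0.0]
ft_force: [0.2, 0.5, 0.4]
width: 87.9
grasp_force: 0.0
```

Emit:
play_rows --pt "1.5 -21 0" --pt "1.5 -21 0" --pt "1.5 -21 0" --pt "1.5 -23.5 0" --pt "0 0 0" --pt "0 0 0" --pt "0 0 0" --pt "0 0 0" --yaw '[6.95,6.95,6.95,6.95,6.95,6.95,6.95,0]'

```text
t: 7.77
ee_pos: [451.3, -270.3, 142.6]
orientation: [-0.82, -3.032, -0.0]
ft_force: [0.2, -0.0, 0.3]
width: 87.7
grasp_force: 0.0
```

Emit:
play_rows --pt "0.4 0 -30" --pt "0 0 -30" --pt "0 0 -20" --pt "0 0 -5.8" --pt "0 0 0" --pt "0 0 0" --yaw '[0,0,0,0,0,0]'

```text
t: 8.27
ee_pos: [452.2, -270.2, 57.3]
orientation: [0.829, 3.03, -0.0]
ft_force: [0.4, -0.7, -0.1]
width: 87.7
grasp_force: 0.0
```

Emit:
play_rows --pt "0 0 0" --pt "0 0 0" --pt "0 0 0" --pt "0 0 0" --pt "0 0 0" --pt "0 0 0" --pt "0 0 0" --pt "0 0 0" --yaw '[0,0,0,0,0,0,0,0]' --gripper 1

```text
t: 8.93
ee_pos: [452.1, -270.2, 57.2]
orientation: [0.826, 3.03, -0.0]
ft_force: [-0.1, 1.7, 5.1]
width: 52.2
grasp_force: 30.0
```

Emit:
play_rows --pt "0 0 15" --pt "0 0 35" --pt "0 0 35" --pt "0 0 15" --pt "0 0 0" --pt "0 0 0" --pt "0 0 0" --pt "0 0 0" --yaw '[0,0,0,0,0,0,0,0]'

```text
t: 9.6
ee_pos: [450.7, -269.4, 155.0]
orientation: [-0.826, -3.028, -0.002]
ft_force: [-1.0, -0.7, -2.1]
width: 52.0
grasp_force: 29.9
```

Run:
```python
from h import *
a=[]
for i in range(6):
    s=viewer.get_image("side"); a.append(ctrl.get_obs()["ft_force"])
print(np.round(a,1),np.mean(a,0),ctrl.get_obs()["ee_pos"])
```

```text
[[ 0.5  0.1 -2.1]
 [ 0.4 -0.5 -2.1]
 [-0.2 -0.6 -2. ]
 [-0.2 -0.  -3. ]
 [ 0.2 -0.1 -2.6]
 [-0.7  0.4 -2.9]] [ 0.02291498 -0.12347672 -2.45037478] [ 451.63055399 -269.94133784  156.24506423]
```

Tin 2 is light at 2.5 N. I'll carry it over the right pocket (530.8, 158.5).

Emit:
play_rows --pt "0 0 30" --pt "0 0 30" --pt "5.66 30.6 0" --pt "5.66 30.6 0" --pt "5.66 30.6 0" --pt "5.66 30.6 0" --pt "5.66 30.6 0" --pt "5.66 30.6 0" --yaw '[0,0,2.93,2.93,2.93,2.93,2.93,2.93]'

```text
t: 10.57
ee_pos: [485.8, -85.1, 216.9]
orientation: [0.35, 3.122, -0.0]
ft_force: [0.3, 0.2, -2.1]
width: 51.8
grasp_force: 29.9
```

Emit:
play_rows --pt "5.66 30.6 0" --pt "5.66 30.6 0" --pt "5.66 30.6 0" --pt "5.66 30.6 0" --pt "5.66 30.6 0" --pt "5.66 30.6 0" --pt "5.66 30.6 0" --pt "5.66 30.6 0" --yaw '[2.93,2.93,2.93,2.93,2.93,2.93,2.93,2.93]'

```text
t: 11.23
ee_pos: [531.0, 159.9, 216.7]
orientation: [0.292, -3.128, 0.0]
ft_force: [1.0, 0.2, -1.3]
width: 51.9
grasp_force: 29.9
```

Emit:
play_rows --pt "0 0 -35" --pt "0 0 -35" --pt "0 0 -18" --pt "0 0 0" --pt "0 0 0" --pt "0 0 0" --yaw '[0,0,0,0,0,0]'

```text
t: 11.73
ee_pos: [532.1, 158.4, 130.0]
orientation: [-0.287, 3.127, 0.0]
ft_force: [0.5, 0.5, -1.6]
width: 51.9
grasp_force: 29.9
```

Run:
```python
from h import *
im=viewer.get_image("side"); save(im,"hov.png",(170,110,270,210),6)
t=viewer.get_image("top"); save(t,"hovt.png",(80,170,210,260),6)
o=ctrl.get_obs(); print(o["ee_pos"],o["orientation"],o["ft_force"],o["moment"])
for i in (im,t):
  for r in models.landmark_of(i,"tin_a_clasp"): print(r["conf"],w(i,*r["location"],o["ee_pos"][2]-2).round(1))
```

```text
[532.44886074 158.44997004 130.60990207] [-2.87065884e-01  3.12536743e+00  8.68871863e-04] [ 0.67032741 -0.8925961  -2.71074193] [ 0.07745511 -0.21833979 -0.02965544]
0.75 [ 529.7 -557.7  128.6]
0.72 [ 601.4 -251.2  128.6]
0.72 [ 382.  -499.5  128.6]
0.16 [494.1 144.8 128.6]
0.9 [ 412.  -399.8  128.6]
0.82 [ 608.9 -152.2  128.6]
0.68 [ 538.1 -469.9  128.6]
0.26 [385.7   2.5 128.6]
```

View pics/hov.png

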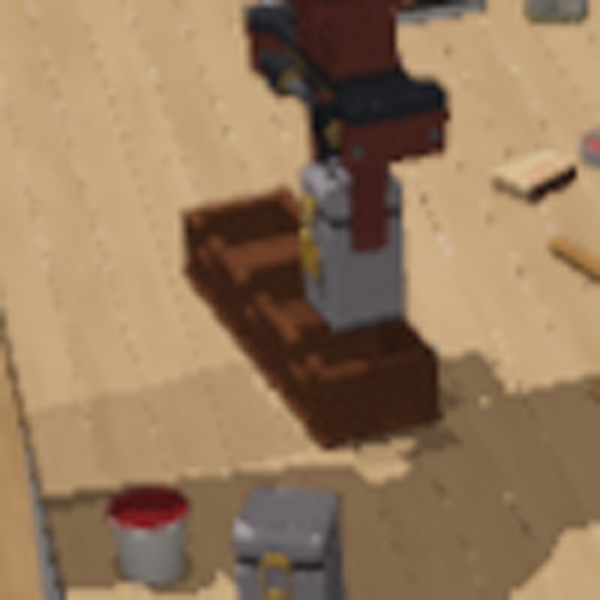

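The side view shows tin 2 upright over the right pocket with its clasp (310,235) towards the notch side. I'll shift x by -1.6 mm and lower it gently.

Emit:
play_rows --pt "-1.6 0 -8" --pt "0 0 -6" --pt "0 0 -2" --pt "0 0 0" --pt "0 0 0" --pt "0 0 0" --yaw '[0,0,0,0,0,0]'

```text
t: 12.43
ee_pos: [529.6, 158.3, 112.8]
orientation: [0.288, -3.128, 0.0]
ft_force: [0.6, 0.6, -1.4]
width: 51.8
grasp_force: 29.9
```

Emit:
play_rows --pt "0 0 -3" --pt "0 0 -3" --pt "0 0 -3" --pt "0 0 -2" --pt "0 0 0" --pt "0 0 0" --yaw '[0,0,0,0,0,0]'

```text
t: 12.93
ee_pos: [529.4, 158.3, 101.6]
orientation: [0.288, -3.128, 0.0]
ft_force: [-0.6, 0.7, -1.6]
width: 51.8
grasp_force: 29.9
```

Emit:
play_rows --pt "0.5 0 -5" --pt "0.5 0 -5" --pt "0 0 -5" --pt "0 0 -5" --pt "0 0 -5" --pt "0 0 -5" --pt "0 0 0" --pt "0 0 0" --yaw '[0,0,0,0,0,0,0,0]'

```text
t: 13.6
ee_pos: [530.3, 158.2, 71.4]
orientation: [0.288, -3.127, 0.0]
ft_force: [0.2, 0.5, -1.7]
width: 52.0
grasp_force: 29.9
```

Emit:
play_rows --pt "0 0 -3" --pt "0 0 -2" --pt "0 0 -1" --pt "0 0 0" --pt "0 0 0" --yaw '[0,0,0,0,0]'

```text
t: 14.02
ee_pos: [530.5, 158.3, 65.9]
orientation: [-0.288, 3.128, 0.0]
ft_force: [-1.3, 0.2, -1.4]
width: 52.0
grasp_force: 29.9
```

Emit:
play_rows --pt "0 0 0" --pt "0 0 0" --pt "0 0 0" --pt "0 0 0" --pt "0 0 0" --pt "0 0 0" --yaw '[0,0,0,0,0,0]' --gripper 0

```text
t: 14.52
ee_pos: [530.6, 158.3, 66.0]
orientation: [-0.288, 3.128, 0.0]
ft_force: [-0.2, 0.8, -0.9]
width: 86.6
grasp_force: 0.0
```

Emit:
play_rows --pt "0 0 15" --pt "0 0 25" --pt "0 0 30" --pt "0 0 15" --pt "9.66 -28.4 0" --pt "9.66 -28.4 0" --pt "9.66 -28.4 0" --pt "9.66 -28.4 0" --yaw '[0,0,0,0,-5.44,-5.44,-5.44,-5.44]'

```text
t: 15.18
ee_pos: [569.5, 43.7, 151.2]
orientation: [0.314, 3.125, 0.0]
ft_force: [0.9, 0.3, -0.1]
width: 87.8
grasp_force: 0.0
```

Emit:
play_rows --pt "9.66 -28.4 0" --pt "9.66 -28.4 0" --pt "9.66 -28.4 0" --pt "9.66 -28.4 0" --pt "9.66 -28.4 0" --pt "9.66 -28.4 0" --pt "9.66 -28.4 0" --pt "9.66 -28.4 0" --yaw '[-5.44,-5.44,-5.44,-5.44,-5.44,-5.44,-5.44,-5.44]'

```text
t: 15.85
ee_pos: [646.6, -184.0, 150.8]
orientation: [-1.451, -2.786, 0.0]
ft_force: [0.5, 0.1, -0.5]
width: 87.7
grasp_force: 0.0
```

Emit:
play_rows --pt "0 0 0" --pt "0 0 0" --pt "0 0 0" --yaw '[0,0,0]'

```text
t: 16.1
ee_pos: [645.8, -182.0, 150.5]
orientation: [-1.443, -2.789, -0.0]
ft_force: [-0.1, 0.3, -0.1]
width: 88.0
grasp_force: 0.0
```

Run:
```python
from h import *
t=viewer.get_image("top"); P=cloud(t); a=np.deg2rad(10.6); c=np.array([514.2,247])
q,r=rect(P,(530.8,158.5),45,99,110); print(len(q),q.mean(0),r)
```

```text
360 [529.98351457 157.165625   103.8442649 ] ((530.2508544921875, 157.5877685546875), (51.44419860839844, 51.61726379394531), 10.227044105529785)
```

Tin 2 is seated with its top at 103.8 mm, where 104 is expected. Next is tin 3.

Emit:
play_rows --pt "0.5 0 -32" --pt "0 0 -32" --pt "0 0 -20" --pt "0 0 -9.5" --pt "0 0 0" --pt "0 0 0" --yaw '[0,0,0,0,0,0]'

```text
t: 16.65
ee_pos: [647.1, -181.7, 57.7]
orientation: [-1.443, -2.79, -0.0]
ft_force: [0.6, -0.0, 0.6]
width: 87.9
grasp_force: 0.0
```

Emit:
play_rows --pt "0 0 0" --pt "0 0 0" --pt "0 0 0" --pt "0 0 0" --pt "0 0 0" --pt "0 0 0" --pt "0 0 0" --pt "0 0 0" --yaw '[0,0,0,0,0,0,0,0]' --gripper 1

```text
t: 17.32
ee_pos: [647.4, -182.6, 57.8]
orientation: [1.444, 2.789, 0.0]
ft_force: [-0.0, 0.1, 3.9]
width: 52.3
grasp_force: 29.8
```

Emit:
play_rows --pt "0 0 15" --pt "0 0 35" --pt "0 0 40" --pt "0 0 40" --pt "0 0 25" --pt "0 0 0" --pt "0 0 0" --pt "0 0 0" --yaw '[0,0,0,0,0,0,0,0]'

```text
t: 17.98
ee_pos: [645.8, -182.2, 211.4]
orientation: [-1.444, -2.788, 0.001]
ft_force: [0.3, -0.3, -2.7]
width: 52.1
grasp_force: 29.8
```

Run:
```python
from h import *
a=[]
for i in range(6):
    s=viewer.get_image("side"); a.append(ctrl.get_obs()["ft_force"])
print(np.mean(a,0),ctrl.get_obs()["ee_pos"])
```

```text
[ 0.15550325 -0.1062356  -1.4893557 ] [ 646.34288812 -182.3217566   210.89922632]
```

Tin 3 is also light (1.5 N), so tin 1 is the heaviest. I'll carry tin 3 to the left pocket (497.6, 335.4).

Emit:
play_rows --pt "-9.3 32.4 0" --pt "-9.3 32.4 0" --pt "-9.3 32.4 0" --pt "-9.3 32.4 0" --pt "-9.3 32.4 0" --pt "-9.3 32.4 0" --pt "-9.3 32.4 0" --pt "-9.3 32.4 0" --yaw '[4.08,4.08,4.08,4.08,4.08,4.08,4.08,4.08]'

```text
t: 18.95
ee_pos: [571.7, 78.1, 211.9]
orientation: [-0.597, -3.084, 0.0]
ft_force: [-0.1, 1.4, -2.2]
width: 52.0
grasp_force: 29.8
```

Emit:
play_rows --pt "-9.3 32.4 0" --pt "-9.3 32.4 0" --pt "-9.3 32.4 0" --pt "-9.3 32.4 0" --pt "-9.3 32.4 0" --pt "-9.3 32.4 0" --pt "-9.3 32.4 0" --pt "-9.3 32.4 0" --yaw '[4.08,4.08,4.08,4.08,4.08,4.08,4.08,4.08]'

```text
t: 19.62
ee_pos: [497.3, 337.4, 211.9]
orientation: [0.293, -3.127, 0.001]
ft_force: [0.8, -0.1, -0.9]
width: 51.7
grasp_force: 29.8
```

Emit:
play_rows --pt "0 0 -35" --pt "0 0 -35" --pt "0 0 -15" --pt "0 0 0" --pt "0 0 0" --pt "0 0 0" --pt "0 0 0" --yaw '[0,0,0,0,0,0,0]'

```text
t: 20.2
ee_pos: [499.3, 336.4, 129.0]
orientation: [-0.287, 3.126, 0.002]
ft_force: [1.0, 0.3, -0.9]
width: 52.3
grasp_force: 29.8
```

Emit:
play_rows --pt "0 0 0" --pt "0 0 0" --yaw '[0,0]'

```text
t: 20.37
ee_pos: [498.9, 336.2, 128.7]
orientation: [-0.287, 3.126, 0.002]
ft_force: [0.3, -0.5, -1.8]
width: 51.9
grasp_force: 29.8
```

Emit:
play_rows --pt "0 -0.8 -8" --pt "0 0 -6" --pt "0 0 -2" --pt "0 0 0" --pt "0 0 0" --pt "0 0 0" --yaw '[0,0,0,0,0,0]'

```text
t: 20.87
ee_pos: [498.2, 335.1, 111.3]
orientation: [0.288, -3.128, 0.0]
ft_force: [-0.3, -0.1, -1.9]
width: 52.0
grasp_force: 29.8
```

Emit:
play_rows --pt "0 0 -3" --pt "0 0 -3" --pt "0 0 -3" --pt "0 0 -2" --pt "0 0 0" --pt "0 0 0" --yaw '[0,0,0,0,0,0]'

```text
t: 21.37
ee_pos: [498.0, 335.0, 100.1]
orientation: [0.288, -3.128, 0.0]
ft_force: [0.1, 0.3, -0.9]
width: 52.1
grasp_force: 29.8
```

Emit:
play_rows --pt "0 0 -5" --pt "0 0 -5" --pt "0 0 -5" --pt "0 0 -5" --pt "0 0 -5" --pt "0 0 -4" --pt "0 0 0" --pt "0 0 0" --yaw '[0,0,0,0,0,0,0,0]'

```text
t: 22.03
ee_pos: [497.9, 335.0, 70.9]
orientation: [0.288, -3.128, 0.001]
ft_force: [-0.5, 0.7, -1.3]
width: 52.2
grasp_force: 29.8
```

Emit:
play_rows --pt "0 0 -2" --pt "0 0 -2" --pt "0 0 -0.5" --pt "0 0 0" --pt "0 0 0" --yaw '[0,0,0,0,0]'

```text
t: 22.45
ee_pos: [498.2, 335.1, 66.9]
orientation: [-0.288, 3.128, 0.0]
ft_force: [-0.0, 0.2, -0.8]
width: 51.9
grasp_force: 29.8
```

Emit:
play_rows --pt "0 0 0" --pt "0 0 0" --pt "0 0 0" --pt "0 0 0" --pt "0 0 0" --pt "0 0 0" --yaw '[0,0,0,0,0,0]' --gripper 0

```text
t: 22.95
ee_pos: [498.2, 335.1, 67.0]
orientation: [-0.288, 3.128, 0.0]
ft_force: [0.8, 0.5, 0.9]
width: 86.4
grasp_force: 0.0
```

Emit:
play_rows --pt "0 0 15" --pt "0 0 25" --pt "0 0 30" --pt "0 0 15" --pt "-3.66 -27.2 0" --pt "-3.66 -27.2 0" --pt "-3.66 -27.2 0" --pt "-3.66 -27.2 0" --yaw '[0,0,0,0,-6.9,-6.9,-6.9,-6.9]'

```text
t: 23.62
ee_pos: [483.1, 225.3, 152.1]
orientation: [0.475, 3.105, 0.0]
ft_force: [0.6, 0.7, -0.6]
width: 87.9
grasp_force: 0.0
```

Emit:
play_rows --pt "-3.66 -27.2 0" --pt "-3.66 -27.2 0" --pt "-3.66 -27.2 0" --pt "-3.66 -27.2 0" --pt "-3.66 -27.2 0" --pt "-3.66 -27.2 0" --pt "-3.66 -27.2 0" --pt "-3.66 -27.2 0" --yaw '[-6.9,-6.9,-6.9,-6.9,-6.9,-6.9,-6.9,-6.9]'

```text
t: 24.28
ee_pos: [453.9, 7.5, 152.1]
orientation: [1.86, 2.531, 0.0]
ft_force: [0.3, -0.0, -0.1]
width: 87.8
grasp_force: 0.0
```

Emit:
play_rows --pt "-3.66 -27.2 0" --pt "-3.66 -27.2 0" --pt "-3.66 -27.2 0" --pt "-3.66 -27.2 0" --pt "0 0 0" --pt "0 0 0" --pt "0 0 0" --pt "0 0 0" --yaw '[-6.9,-6.9,-6.9,-6.9,-6.9,-6.9,0,0]'

```text
t: 24.95
ee_pos: [439.5, -100.2, 151.9]
orientation: [2.627, 1.723, 0.0]
ft_force: [0.1, -0.8, 0.8]
width: 87.6
grasp_force: 0.0
```

Run:
```python
from h import *
t=viewer.get_image("top"); P=cloud(t); o=ctrl.get_obs()
for c in((530.8,158.5),(497.6,335.5)):
    q,r=rect(P,c,45,99,112); print(len(q),q.mean(0),r)
print(o["ee_pos"],np.rad2deg(2*np.arctan2(o["orientation"][1],o["orientation"][0])))
save(t,"fin.png",(80,150,340,290),3)
```

```text
365 [529.98493313 156.9518441  103.80129001] ((529.9652099609375, 157.6510467529297), (51.48177719116211, 51.69649887084961), 10.226282119750977)
368 [496.10555572 333.5571877  103.48866565] ((495.9721374511719, 333.9936828613281), (51.652931213378906, 52.6546630859375), 8.867471694946289)
[439.59393571 -99.97555637 151.92815795] 66.55160273386521
```

View pics/fin.png

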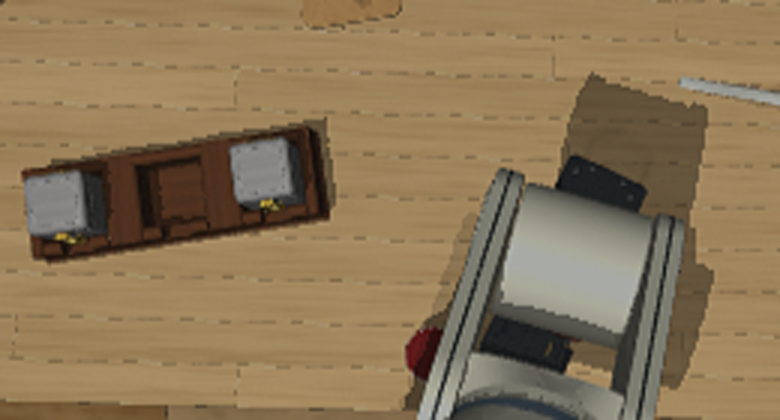

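Both light tins are down in the end pockets with their tops at about 104 mm. Their clasps, at (65,238) and (270,205), sit in the front notches. Now I'll take the heavy tin.

Emit:
play_rows --pt "0 0 -32" --pt "0 0 -32" --pt "0 0 -20" --pt "0 0 -11" --pt "0 0 0" --pt "0 0 0" --yaw '[0,0,0,0,0,0]'

```text
t: 25.5
ee_pos: [439.4, -99.7, 56.6]
orientation: [-2.627, -1.721, 0.002]
ft_force: [0.7, -1.2, 0.1]
width: 88.1
grasp_force: 0.0
```

Emit:
play_rows --pt "0 0 0" --pt "0 0 0" --pt "0 0 0" --pt "0 0 0" --pt "0 0 0" --pt "0 0 0" --pt "0 0 0" --pt "0 0 0" --yaw '[0,0,0,0,0,0,0,0]' --gripper 1

```text
t: 26.17
ee_pos: [439.8, -100.2, 57.2]
orientation: [2.63, 1.718, 0.001]
ft_force: [-1.9, 0.1, 6.0]
width: 51.9
grasp_force: 30.0
```

Emit:
play_rows --pt "0 0 15" --pt "0 0 35" --pt "0 0 40" --pt "0 0 40" --pt "0 0 30" --pt "0 0 15" --pt "0 0 5" --pt "0 0 0" --yaw '[0,0,0,0,0,0,0,0]'

```text
t: 26.83
ee_pos: [439.7, -100.1, 237.4]
orientation: [2.629, 1.718, 0.002]
ft_force: [0.2, 0.6, -5.4]
width: 51.8
grasp_force: 30.0
```

Emit:
play_rows --pt "0 0 0" --pt "0 0 0" --pt "0 0 0" --pt "0 0 0" --pt "0 0 0" --pt "0 0 0" --pt "0 0 0" --pt "0 0 0" --yaw '[0,0,0,0,0,0,0,0]'

```text
t: 27.5
ee_pos: [439.6, -100.1, 236.7]
orientation: [-2.63, -1.718, 0.0]
ft_force: [-0.8, 0.2, -5.0]
width: 51.7
grasp_force: 30.0
```

Run:
```python
from h import *
a=[]
for i in range(6):
    s=viewer.get_image("side"); a.append(ctrl.get_obs()["ft_force"])
print(np.mean(a,0),ctrl.get_obs()["ee_pos"],ctrl.get_obs()["grasp_force"])
save(s,"end.png",(150,110,330,290),3)
```

```text
[-0.16767678 -0.05399428 -4.44269049] [ 439.59612707 -100.09580033  236.91649124] 29.9578857421875
```

View pics/end.png

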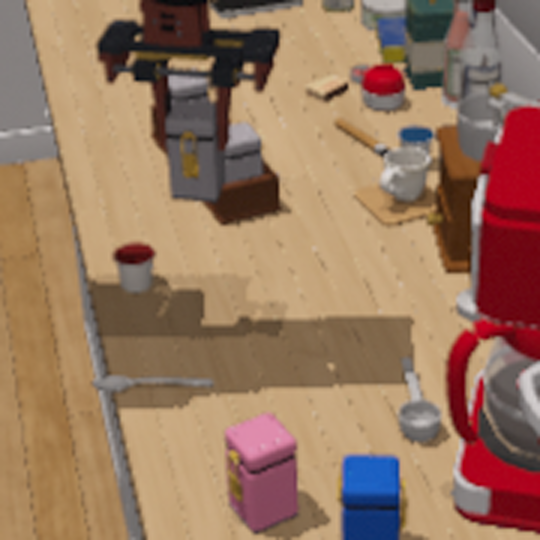

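The heavy tin (4.4 N) is upright in the fingers at (195,155), with its underside about 18 cm up. The other things on the worktop have not moved.

```bash
python3 -c "
from h import *
print(ticket.close_job())"
```

```text
the job is handed in; nothing more can be done
None
```

The job is handed in: the two lighter tins (about 2.5 N and 1.5 N) are seated in the rack's end pockets with clasps to the front, and the heaviest (about 4.4 N) is held upright about 18 cm above the worktop; the hand-in call returned no verdict.

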